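# Brush out a used canister at the spare-parts bench

## Robot

A 6-joint arm with a two-finger parallel gripper is mounted at the origin on the work surface. World frame = base frame: x ahead of the robot, y to its left, z up, the work surface at z = 0. Lengths are in m, angles in rad, forces in N, time in s.
With the tool pointing down it reaches from about 0.25 to 0.725 m from the base axis. Payload 9.7 kg.
Tool frame: the origin (TCP) lies midway between the tips of the shut fingers; the grasp point (between the pads) lies 19 mm behind it; z points along the fingers, y is the direction in which the jaws open and shut (so a half turn about z gives the same grasp; the last joint's range is limited). The gripper opens to 85 mm and grips with 20 to 120 N. Pads are 22 mm wide; open, the fingers measure 114 mm over their backs; the gripper's body (76 mm by 85 mm) begins 54 mm behind the grasp point. The pads swing forward as they close: fully open they stand 13 mm farther back than shut.
Start: joints at [-1.329, 0.087, 0.176, 1.66, 0, 1.571], TCP at [0.132, -0.534, 0.231] pointing down, gripper open.
Joint ranges: [-3.13, 3.13], [-0.85, 1.81], [-1.15, 1.24], [-2.2, 2.28], [-1.44, 1.52], [-3.14, 3.14]. Speed limits (rad/s): [2.22, 2.22, 2.57, 3.14, 3.14, 3.14].

## Interface

Orientations are given as a rotation vector (axis times angle).
In Python, from plant import sensors, grab_frame, robot gives the robot as it stands. The module is installed in compiled form; this text tells all that it offers.
- The arm moves only by the shell command python3 -m creep 'ROWS' [FORCE]. ROWS is JSON, a list of rows, each a list of 7 numbers: the finger opening in m, from 0 to 0.0854, then the shift along the world's x, y, z in m, then the turn, a rotation vector about the world's x, y, z in degrees. A call has 1 to 10 rows; each row is the pose to reach, as a shift and turn from the pose commanded when the call began; what a row does not reach only later rows make up. A row lasts 1/12 s, in which the tool goes at most 41.7 mm and 7.16 degrees, less where a joint would pass 70% of its speed; a pose out of reach is approached as far as the arm can. A call with a gripper value outside its range is refused whole. The fingers move at their own pace and stop on an object; FORCE is the grip in N (left out, the last holds). Time passes only in rows, so rows that repeat a pose let the fingers close. It gives the time, the measured TCP pose, the force and the opening at its end, in the units of the state.
- sensors.sense(): the state, without advancing time (a new reading comes with each control period).
- grab_frame(name): name is "side" or "top" or "wrist"; returns a dict with "color" (384x512x3 uint8, red, green, blue), "camera_matrix" (3x3 intrinsics, pixels), "D" ([k1, k2, p1, p2, k3] as OpenCV has them; the pictures are not rectified), "extrinsics" (4x4, takes a point from camera to world coordinates). Camera axes: x right, y up, looking along -z (the intrinsics and any distortion apply to the point x, -y, -z); pixel columns grow to the right and rows downward; lengths in m; the calibration is good to about 2 mm. A picture is of the moment at which its call begins. There is no depth.
- robot.job_done(): hands the job in, once; it reports no verdict.
The state is a dict: "time": time; "q": joint angles; "joint_vel": joint speeds; "tau": joint torques, N m; "ee_pos": TCP position; "orientation": TCP orientation; "ft_force": force on the tool from outside, world axes, zero at the start; "torque": the same for the moment, N m; "opening": finger opening in m.
Only numpy, scipy, OpenCV 4.12 (cv2) and the standard library are available. Lean on these libraries where they do the work, as an engineer would, in place of code of your own. Each camera call takes 0.05 s, during which the arm holds its last target. There are 200 camera calls.

## Task

Swing the cover of the clear canister that is fixed in a cradle on the bench aside until the mouth is wholly clear. Take the bottle brush from its stand and scrub the inside of the canister: three times down to the very bottom and back up until the bristles reach the rim. Then lower the brush all the way back into its stand before letting go of it, and after that push the cover fully shut again, leaving the other things on the bench where they are.

Things in the scene. Friction and masses are not known exactly. Their poses are not given: they have to be found in the camera images.
- canister: the fixed canister: a clear plastic cylinder, outside diameter 64, bore 56, inside depth 88, in a grey cradle plate 110 x 90 x 12. Origin at the bench, under the bore's axis; z up; yaw varies. Inner floor 17 above the bench, rim 105 above it. Everything here in mm. The cover's pivot post stands at +47 along this body's x axis. It cannot move
- canister_floor (a point): centre of the canister's inner floor, on the bore's axis, 17 above the bench
- pivot (a point): the vertical axis on which the cover turns, at the cover's top face, 113 above the bench
- cover (a joint): angle of the flat round cover (diameter 70, 6 thick, underside 2 above the rim) about its vertical pivot, rad. 0 is fully shut (a stop), 2.0 fully open (a stop); it grows counter-clockwise seen from above. The mouth is wholly clear beyond about 1.5. It stays where it is left and takes about 0.7 N at the knob; it starts shut or a little ajar
- cover_knob (a point): middle of the upright black round knob (diameter 14, 22 tall, from 113 to 135 above the bench) on the cover, 72 from the pivot. With the cover shut it lies straight across the mouth from the pivot, along -x of the canister
- stand: the brush's stand: a grey plastic cup, outside diameter 58, bore 48, on a base plate 100 x 100 x 6, fixed. Origin at the bench under its axis. Rim 80 above the bench
- stand_floor (a point): centre of the stand's inner floor, 8 above the bench
- brush_mid (a point): half-way up the bottle brush, on its axis, 105 above its lower end; z runs along the brush to the handle. The brush is 210 long, about 90 g, and stands upright, bristles down, in the stand. From below: a white stiff bristle head diameter 38, 45 long; a steel rod diameter 7, 100 long; a black round handle diameter 18, 70 long, at the top (its middle is 70 above this point). Head and bores leave 5 (stand) and 9 (canister) all round
- brush_tip (a point): centre of the flat lower end of the brush's bristle head, 105 below brush_mid
- brush: the whole brush; origin at its lower end, z up along it
- spare_canister: a bystander: a loose open canister with neither cradle nor cover, diameter 64, 93 tall; origin under its centre
- belt: a bystander: a small black drive belt ring, diameter 80, 10 tall, lying flat
- pulley: a bystander: an aluminium pulley, diameter 54, 26 tall
- carton: a bystander: a small cardboard box 70 x 100 x 60
- screw_jar: a bystander: a jar, diameter 60, 75 tall
- filter: a bystander: a paper filter cartridge, diameter 72, 70 tall
- screwdriver: a bystander: a screwdriver lying on the bench
Not all that is in view belongs to the job. There is more than one size of the brush; the job needs the smaller. Leave any pink or red look-alike of the stand alone.

How it is judged:
By the outcome, as a careful person would: the job done as asked, in the order asked, and still so for the second after the job is handed in, with the robot touching nothing.
It also fails if it takes over 72 s, if anything falls off the work surface, if the arm or the gripper's body presses on something with over 40 N, if the wrist force passes 120 N, or if a joint passes its speed limit or range.

## Working session

There is one attempt and no reset: what is moved stays moved. The work goes in short steps, Python scripts to look and compute and a shell command to move; the robot and the scene stay as the last step left them, time stands still between calls to the robot, and variables do not carry over. Pictures are saved under pics/ and viewed, on a budget of 10 in all, crops included, one or two more only if the job needs it, and the job is handed in when it is done.

```bash
mkdir -p pics; cat > h.py <<'E'
import cv2,numpy as np,sys
from plant import sensors,grab_frame,robot
def snap(cam,name,crop=None,scale=1):
    f=grab_frame(cam); im=f["color"][:,:,::-1]
    np.savez(f"pics/{name}.npz",K=f["camera_matrix"],D=f["D"],E=f["extrinsics"])
    cv2.imwrite(f"pics/{name}_full.png",im)
    if crop: a,b,c,d=crop; im=im[b:d,a:c]
    im=cv2.resize(np.ascontiguousarray(im),None,fx=scale,fy=scale,interpolation=cv2.INTER_CUBIC)
    cv2.imwrite(f"pics/{name}.png",im)
def crop(name,out,c,scale):
    im=cv2.imread(f"pics/{name}_full.png");a,b,cc,d=c
    cv2.imwrite(f"pics/{out}.png",cv2.resize(im[b:d,a:cc],None,fx=scale,fy=scale,interpolation=cv2.INTER_CUBIC))
def ray(name,u,v):
    z=np.load(f"pics/{name}.npz");p=cv2.undistortPoints(np.array([[[u,v]]],float),z["K"].astype(float),np.array(z["D"],float))[0,0]
    E=z["E"];d=E[:3,:3]@np.array([p[0],-p[1],-1.]);return E[:3,3],d
def at(name,u,v,h):
    o,d=ray(name,u,v);return np.round(o+d*(h-o[2])/d[2],4)
def proj(name,P):
    z=np.load(f"pics/{name}.npz");E=z["E"];c=(np.atleast_2d(P)-E[:3,3])@E[:3,:3]
    c=c*[1,-1,-1];return np.round(cv2.projectPoints(c,np.zeros(3),np.zeros(3),z["K"].astype(float),np.array(z["D"],float))[0][:,0],1)
E
python3 - <<'E'
from h import *
snap("top","t0",None,1.5);snap("side","s0",None,1.5)
print(sensors.sense())
for n in("t0","s0"):print(np.load(f"pics/{n}.npz")["E"])
E
```

```text
{'time': 0.1, 'q': array([-1.32899442e+00,  8.74181733e-02,  1.75232129e-01,  1.65979977e+00,
       -1.83653313e-05,  1.57081813e+00]), 'joint_vel': array([ 0.00019751, -0.00184035,  0.00073177,  0.00019854,  0.00134515,
        0.00344142]), 'tau': array([-1.03442289e-03, -5.21560979e+01,  4.65652907e+01,  1.60997780e-02,
        1.07110443e-04,  1.07196334e-05]), 'ee_pos': array([ 0.13164637, -0.5338084 ,  0.23065639]), 'orientation': array([-3.11749434e+00, -3.78720807e-01,  2.53909227e-04]), 'ft_force': array([0.34349362, 0.20860695, 0.06855208]), 'torque': array([0.02956243, 0.02459501, 0.03867383]), 'opening': 0.08597350752740639}
[[-2.00270801e-02  9.77916181e-01 -2.08035715e-01  2.99193356e-01]
 [-9.99793602e-01 -2.02995880e-02  8.25103247e-04 -9.41793322e-04]
 [-3.41615750e-03  2.08009302e-01  9.78120882e-01  1.15406570e+00]
 [ 0.00000000e+00  0.00000000e+00  0.00000000e+00  1.00000000e+00]]
[[-0.85193985  0.36186949 -0.37848244  0.01455417]
 [-0.52355622 -0.6015552   0.60334089  0.82568065]
 [-0.00934742  0.71216698  0.70194787  1.0890301 ]
 [ 0.          0.          0.          1.        ]]
```

View pics/t0.png

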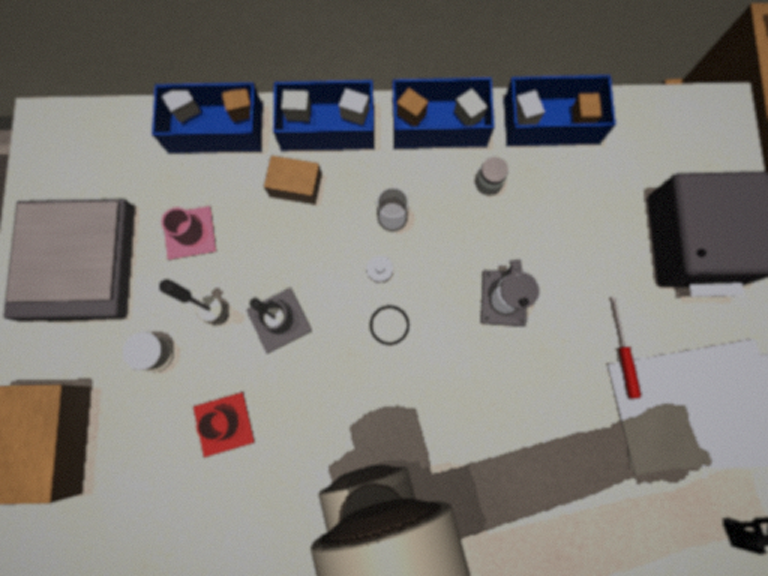

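View pics/s0.png

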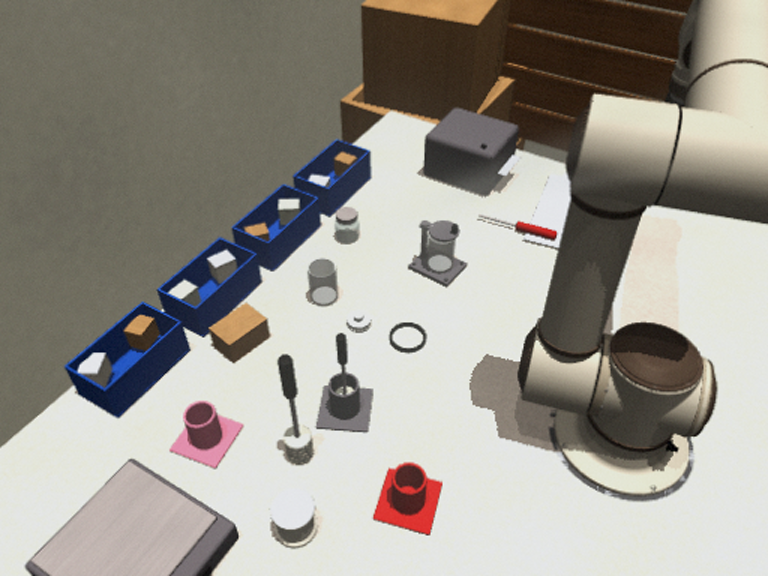

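The top view shows the canister at about (505,292) in the 1.5x picture, with the cover a little ajar, and the grey stand with the small brush at (279,320). The larger brush stands at (210,305). I'll enlarge both.

```bash
python3 - <<'E'
from h import *
L=[("t0",(300,160,380,230)),("t0",(155,180,235,250)),("s0",(260,135,340,205)),("s0",(195,215,275,285))]
ims=[]
for n,(a,b,c,d) in L:
    ims.append(cv2.resize(cv2.imread(f"pics/{n}_full.png")[b:d,a:c],(400,300) if 0 else (400,350),interpolation=cv2.INTER_CUBIC)[:300*350//300//1])
o=np.vstack([np.hstack(ims[:2]),np.hstack(ims[2:])]);cv2.imwrite("pics/c0.png",cv2.resize(o,(685,600)))
E
```

```text
(no output)
```

View pics/c0.png

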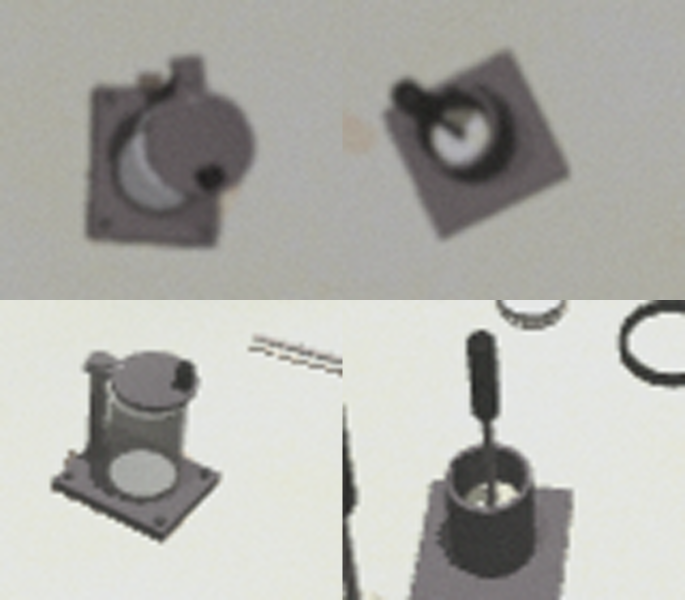

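```bash
python3 - <<'E'
from h import *
s=4.283
T=lambda x,y,h:at("t0",300+x/s,160+y/s,h)
B=lambda x,y,h:at("t0",155+(x-342.5)/s,180+y/s,h)
S=lambda x,y,h:at("s0",260+x/s,135+(y-300)/s,h)
R=lambda x,y,h:at("s0",195+(x-342.5)/s,215+(y-300)/s,h)
print("plate",[T(x,y,.012) for x,y in((92,85),(215,245),(87,240))])
print("knob",T(210,178,.124),S(184,376,.124)); print("cover",T(199,146,.113),S(153,378,.113))
print("tab",T(187,72,.113),S(98,360,.113)); print("floor",S(143,473,.017))
P=[B(x,y,.006) for x,y in((510,48),(570,177),(443,240),(385,115))]
print("stand",P,np.mean(P,0)); print("standrim",B(466,130,.08),R(491,477,.08))
print("handle",B(405,93,.215),R(481,340,.215))
E
```

```text
plate [array([ 0.5644, -0.1953,  0.012 ]), array([ 0.4493, -0.274 ,  0.012 ]), array([ 0.4546, -0.1859,  0.012 ])]
knob [ 0.4769 -0.247   0.124 ] [ 0.4779 -0.2431  0.124 ]
cover [ 0.4996 -0.2441  0.113 ] [ 0.5031 -0.2405  0.113 ]
tab [ 0.5482 -0.2396  0.113 ] [ 0.5513 -0.2378  0.113 ]
floor [ 0.5018 -0.2328  0.017 ]
stand [array([0.5386, 0.1895, 0.006 ]), array([0.4465, 0.1466, 0.006 ]), array([0.4047, 0.2337, 0.006 ]), array([0.4926, 0.2762, 0.006 ])] [0.4706 0.2115 0.006 ]
standrim [0.4692 0.2052 0.08  ] [0.4706 0.2172 0.08  ]
handle [0.4699 0.2146 0.215 ] [0.4714 0.2164 0.215 ]
```

Fix: canister axis ≈ (0.5045,-0.234), pivot ≈ (0.551,-0.238), knob ≈ (0.4775,-0.245), about 10° ajar; stand ≈ (0.470,0.2125). Going above the knob first.

```bash
python3 -m creep '[[0.03,0.346,0.289,-0.03,0,0,-8],[0.03,0.346,0.289,-0.03,0,0,-8],[0.03,0.346,0.289,-0.03,0,0,-8],[0.03,0.346,0.289,-0.03,0,0,-8],[0.03,0.346,0.289,-0.03,0,0,-8],[0.03,0.346,0.289,-0.03,0,0,-8],[0.03,0.346,0.289,-0.03,0,0,-8],[0.03,0.346,0.289,-0.03,0,0,-8],[0.03,0.346,0.289,-0.03,0,0,-8],[0.03,0.346,0.289,-0.03,0,0,-8]]'
python3 -m creep '[[0.03,0.03,0.026,0,0,0,0],[0.03,0.03,0.026,0,0,0,0],[0.03,0.03,0.026,0,0,0,0]]'
python3 -c '
from h import *
print(sensors.sense()); snap("wrist","w1",None,1.5)'
```

```text
time: 0.93
ee_pos: [0.45, -0.2673, 0.2035]
orientation: [-3.137, -0.16, 0.0]
ft_force: [0.4, -0.7, 0.7]
opening: 0.0297
time: 1.18
ee_pos: [0.4798, -0.2414, 0.203]
orientation: [-3.136, -0.166, 0.002]
ft_force: [-1.2, 0.0, -0.5]
opening: 0.0298
{'time': 1.1833, 'q': array([-4.66168467e-01,  4.86586955e-02,  8.06129641e-02,  1.60429642e+00,
       -5.15342522e-05,  2.56947135e+00]), 'joint_vel': array([-0.05590837, -0.02105851, -0.01074707,  0.00711621, -0.00887235,
       -0.01903902]), 'tau': array([  2.46792197, -49.05265689,  47.20732212,  -0.23904732,
         0.19387666,   0.31757226]), 'ee_pos': array([ 0.47982933, -0.241445  ,  0.20295991]), 'orientation': array([-3.13646332e+00, -1.66314271e-01,  2.14791707e-03]), 'ft_force': array([-1.1713074 ,  0.00425232, -0.54743248]), 'torque': array([0.03424895, 0.0333999 , 0.04684759]), 'opening': 0.02980778080214274}
```

View pics/w1.png

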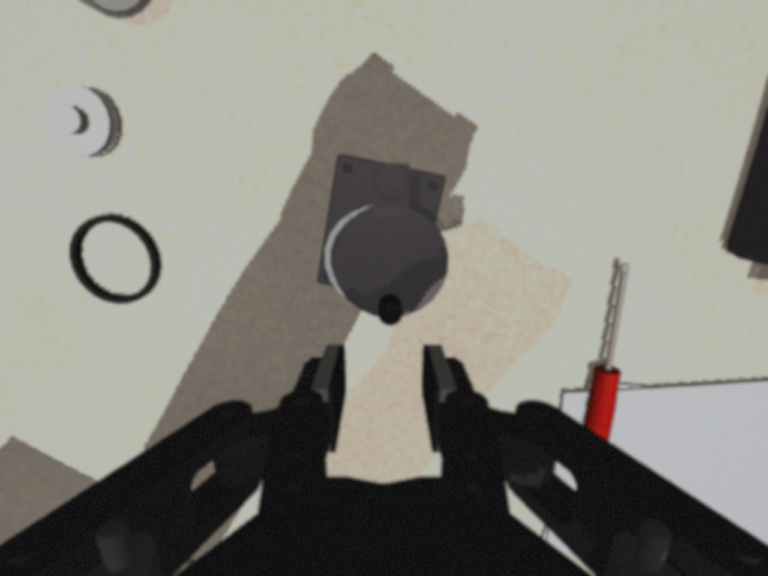

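```bash
python3 - <<'E'
from h import *
f=lambda u,v,h:at("w1",u/1.5,v/1.5,h)
print(np.load("pics/w1.npz")["E"]);print("knobmid",f(390.5,308,.124),"cover",f(388,258,.113),"piv",f(392,180,.113),
"plate corners",f(341,155,.012),f(445,177,.012),f(319,283,.012))
for P in [(.4775,-.245,.113),(.4775,-.245,.135)]:print(proj("w1",P)*1.5)
E
```

```text
[[ 1.05259146e-01  9.54811738e-01  2.77947940e-01  5.51740133e-01]
 [-9.94444766e-01  1.01161585e-01  2.90850790e-02 -2.31887259e-01]
 [-3.46879312e-04 -2.79465344e-01  9.60155717e-01  3.45143279e-01]
 [ 0.00000000e+00  0.00000000e+00  0.00000000e+00  1.00000000e+00]]
knobmid [ 0.4793 -0.2438  0.124 ] cover [ 0.5065 -0.2395  0.113 ] piv [ 0.5511 -0.2369  0.113 ] plate corners [ 0.5657 -0.1966  0.012 ] [ 0.5577 -0.2813  0.012 ] [ 0.4587 -0.1858  0.012 ]
[[391.8 305.4]]
[[392.7 317.4]]
```

```bash
python3 -m creep '[[0.03,-0.0015,-0.003,-0.04,0,0,0],[0.03,-0.0015,-0.003,-0.07,0,0,0],[0.03,-0.0015,-0.003,-0.086,0,0,0],[0.03,-0.0015,-0.003,-0.086,0,0,0],[0.03,-0.0015,-0.003,-0.086,0,0,0]]'
python3 -m creep '[[0.03,0.0013,-0.0088,0,0,0,7],[0.03,0.0037,-0.0173,0,0,0,14],[0.03,0.0071,-0.0255,0,0,0,21],[0.03,0.0114,-0.0332,0,0,0,28],[0.03,0.0167,-0.0403,0,0,0,35],[0.03,0.0228,-0.0467,0,0,0,42],[0.03,0.0296,-0.0523,0,0,0,49],[0.03,0.0371,-0.0571,0,0,0,56],[0.03,0.0451,-0.0609,0,0,0,63],[0.03,0.0535,-0.0637,0,0,0,70]]'
python3 -m creep '[[0.03,0.0087,-0.0018,0,0,0,7],[0.03,0.0175,-0.0025,0,0,0,14],[0.03,0.0263,-0.0021,0,0,0,21],[0.03,0.0351,-0.0006,0,0,0,28],[0.03,0.04,0.0007,0,0,0,32],[0.03,0.04,0.0007,0,0,0,32]]'
```

```text
time: 1.65
ee_pos: [0.4762, -0.2469, 0.118]
orientation: [-3.137, -0.158, 0.001]
ft_force: [-0.3, 0.9, 0.4]
opening: 0.0302
time: 2.48
ee_pos: [0.5311, -0.311, 0.12]
orientation: [2.472, 1.936, 0.001]
ft_force: [-0.7, 0.6, 0.9]
opening: 0.0299
time: 2.98
ee_pos: [0.5717, -0.3099, 0.1197]
orientation: [1.845, 2.54, 0.0]
ft_force: [0.1, 0.1, 0.4]
opening: 0.0295
```

```bash
python3 -m creep '[[0.04,0,0,0.04,0,0,0],[0.04,0,0,0.08,0,0,0],[0.04,0,0.02,0.12,0,0,0],[0.04,-0.02,0.06,0.15,0,0,0],[0.04,-0.04,0.1,0.16,0,0,0],[0.04,-0.06,0.14,0.16,0,0,0],[0.04,-0.07,0.18,0.16,0,0,0],[0.04,-0.08,0.22,0.16,0,0,0],[0.04,-0.09,0.26,0.16,0,0,0],[0.04,-0.1,0.3,0.16,0,0,0]]'
python3 - <<'E'
from h import *
s=sensors.sense();print(s["ee_pos"],s["q"]);snap("top","t2");snap("wrist","w2")
for h in(.0,.05):print("bigbase",at("t0",210/1.5,312/1.5,h),at("s0",298/1.5,450/1.5,h))
# big handle top: closest point of rays
def tri(a,b):
    o,d=ray(*a);p,e=ray(*b);d/=np.linalg.norm(d);e/=np.linalg.norm(e)
    k=np.linalg.lstsq(np.c_[d,-e],p-o,rcond=None)[0];A=o+d*k[0];B=p+e*k[1];return (A+B)/2,A-B
print(tri(("t0",166/1.5,286/1.5),("s0",287/1.5,358/1.5)))
print(tri(("t0",155+(405-342.5)/4.283,180+95/4.283),("s0",195+(481-342.5)/4.283,215+36/4.283)))
a=cv2.imread("pics/t2_full.png")[150:240,150:390];b=cv2.imread("pics/w2_full.png")
cv2.imwrite("pics/v2.png",np.vstack([cv2.resize(a,(600,225),interpolation=cv2.INTER_CUBIC),cv2.resize(b,(500,375)).copy() if 0 else cv2.copyMakeBorder(cv2.resize(b,(500,375)),0,0,0,100,0)]))
E
```

```text
time: 3.82
ee_pos: [0.474, -0.0259, 0.2795]
orientation: [1.854, 2.533, 0.002]
ft_force: [1.1, 0.5, 0.3]
opening: 0.0399
[ 0.47400058 -0.02587963  0.27950002] [-5.45370692e-02 -7.15489077e-02  1.11182557e-01  1.75088148e+00
 -1.18143640e-05  1.20916489e+00]
bigbase [0.4917 0.3524 0.    ] [0.4977 0.3384 0.    ]
bigbase [0.4833 0.3371 0.05  ] [0.4755 0.3608 0.05  ]
(array([0.48807843, 0.33814313, 0.27421323]), array([-2.28761651e-04, -8.52992151e-05, -8.19457586e-05]))
(array([0.47018942, 0.21486018, 0.21707768]), array([-0.00341658, -0.0012649 , -0.00090731]))
```

View pics/v2.png

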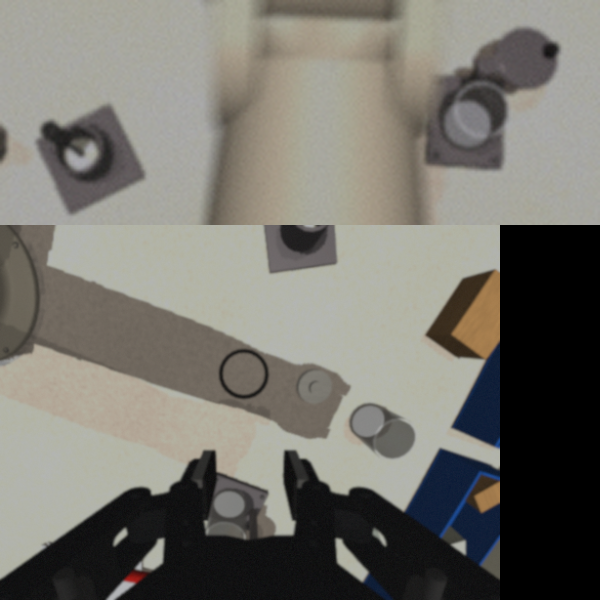

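The cover's knob is now at about (552,50) in the top crop, off to the right of the mouth, and the mouth looks fully clear. The brush stands in the grey stand at (75,150). Moving above the brush for a closer look.

```bash
python3 -m creep '[[0.045,-0.004,0.239,-0.015,0,0,0],[0.045,-0.004,0.239,-0.015,0,0,0],[0.045,-0.004,0.239,-0.015,0,0,0],[0.045,-0.004,0.239,-0.015,0,0,0],[0.045,-0.004,0.239,-0.015,0,0,0],[0.045,-0.004,0.239,-0.015,0,0,0],[0.045,-0.004,0.239,-0.015,0,0,0],[0.045,-0.004,0.239,-0.015,0,0,0]]'
python3 - <<'E'
from h import *
snap("wrist","w3",None,1.5)
k=at("t2",150+552/2.5,150+50/2.5,.124);d=k[:2]-[.551,-.238];print(k,np.hypot(*d),np.degrees(np.arctan2(d[1],d[0]))+360-174.5)
print(proj("w3",[(.47,.213,.217),(.47,.213,.148),(.47,.213,.08)])*1.5)
E
```

```text
time: 4.58
ee_pos: [0.4714, 0.2127, 0.2633]
orientation: [1.85, 2.539, 0.0]
ft_force: [0.8, -1.0, 0.4]
opening: 0.0452
[ 0.5632 -0.3125  0.124 ] 0.07549231748992742 104.80011769064845
[[376.8  325.5 ]
 [378.3  288.75]
 [379.2  266.85]]
```

View pics/w3.png

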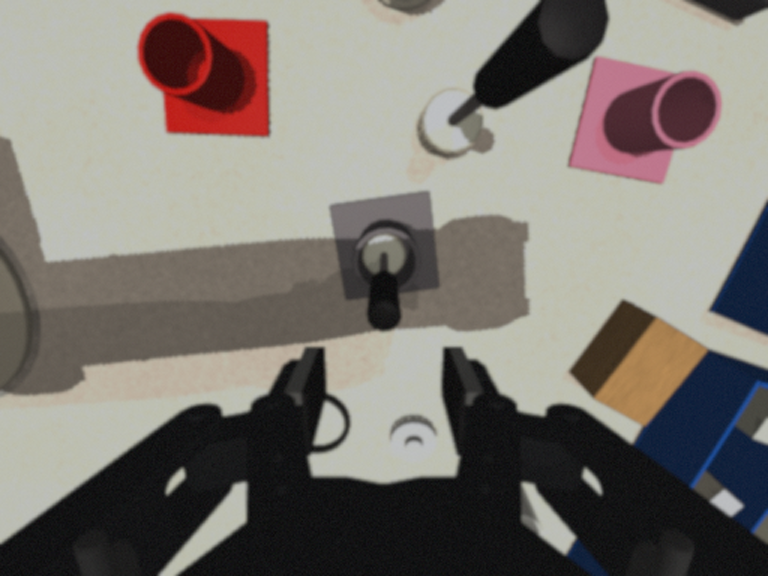

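```bash
python3 - <<'E'
from h import *
f=lambda u,v,h:at("w3",u/1.5,v/1.5,h)
print("handle top",f(384,315,.218),"bottom",f(384,282,.148),"rim",f(386,251,.08))
P=[f(*p,.006) for p in((331,206),(429,191),(439,288),(346,299))];print("plate",np.mean(P,0))
E
```

```text
handle top [0.4716 0.2198 0.218 ] bottom [0.4722 0.2186 0.148 ] rim [0.4713 0.2275 0.08  ]
plate [0.475025 0.218525 0.006   ]
```

```bash
python3 -m creep '[[0.045,0.0005,0.0045,-0.03,0,0,0],[0.045,0.0005,0.0045,-0.06,0,0,0],[0.045,0.0005,0.0045,-0.093,0,0,0],[0.045,0.0005,0.0045,-0.093,0,0,0],[0.045,0.0005,0.0045,-0.093,0,0,0]]'
python3 -m creep '[[0.01,0,0,0,0,0,0],[0.01,0,0,0,0,0,0],[0.01,0,0,0,0,0,0],[0.01,0,0,0,0,0,0],[0.01,0,0,0,0,0,0],[0.01,0,0,0,0,0,0]]' 50
python3 -c '
from h import *
s=sensors.sense();print(s["ee_pos"],s["ft_force"],s["torque"])'
```

```text
time: 5.05
ee_pos: [0.4715, 0.2149, 0.1698]
orientation: [-1.853, -2.536, 0.003]
ft_force: [0.4, -0.1, 1.3]
opening: 0.0449
time: 5.55
ee_pos: [0.4724, 0.2168, 0.1727]
orientation: [1.849, 2.538, 0.004]
ft_force: [-3.7, -0.8, 8.3]
opening: 0.0169
[0.47242053 0.21684335 0.17268036] [-3.71646308 -0.83073734  8.34277154] [-0.44920631  0.96172156  0.02985516]
```

```bash
python3 -m creep '[[0.01,0,0,0.02,0,0,0],[0.01,0,0,0.05,0,0,0],[0.01,0,0,0.08,0,0,0],[0.01,0,0,0.11,0,0,0],[0.01,0,0,0.135,0,0,0],[0.01,0.003,-0.04,0.138,0,0,0],[0.01,0.006,-0.08,0.138,0,0,0],[0.01,0.009,-0.12,0.138,0,0,0],[0.01,0.012,-0.16,0.138,0,0,0],[0.01,0.015,-0.2,0.138,0,0,0]]'
python3 -m creep '[[0.01,0.003,-0.04,0,0,0,0],[0.01,0.006,-0.08,0,0,0,0],[0.01,0.009,-0.12,0,0,0,0],[0.01,0.012,-0.16,0,0,0,0],[0.01,0.015,-0.2,0,0,0,0],[0.01,0.017,-0.23,0,0,0,0],[0.01,0.018,-0.245,0,0,0,0],[0.01,0.018,-0.25,0,0,0,0],[0.01,0.018,-0.25,0,0,0,0],[0.01,0.018,-0.25,0,0,0,0]]'
python3 - <<'E'
from h import *
s=sensors.sense();print(s["ee_pos"],s["ft_force"],s["opening"])
snap("wrist","w4");snap("side","s4");snap("top","t4")
for n in ("w4","s4","t4"):print(proj(n,[s["ee_pos"],[.505,-.2335,.105],[.505,-.2335,.15]]))
a=cv2.imread("pics/w4_full.png");b=cv2.imread("pics/s4_full.png")[80:220,230:370]
cv2.imwrite("pics/v4.png",np.hstack([cv2.resize(a,(400,300)),cv2.resize(b,(400,400),interpolation=cv2.INTER_CUBIC)[:300]]) if 0 else np.hstack([cv2.resize(a[:, 100:400],(375,480)),cv2.resize(b,(420,480),interpolation=cv2.INTER_CUBIC)]))
E
```

```text
time: 6.38
ee_pos: [0.4868, 0.0149, 0.3095]
orientation: [1.848, 2.538, 0.002]
ft_force: [0.9, -0.9, -1.7]
opening: 0.0166
time: 7.22
ee_pos: [0.5049, -0.2326, 0.3084]
orientation: [1.849, 2.539, 0.001]
ft_force: [0.3, 0.7, -1.2]
opening: 0.017
[ 0.50494479 -0.23255459  0.3084403 ] [ 0.30339545  0.69811402 -1.24838497] 0.01696677515834535
[[252.2 246.1]
 [253.6 175.9]
 [253.4 184. ]]
[[297.9 105.5]
 [294.1 156. ]
 [294.9 145.6]]
[[360.4 175. ]
 [341.9 192.8]
 [345.4 189.5]]
```

View pics/v4.png

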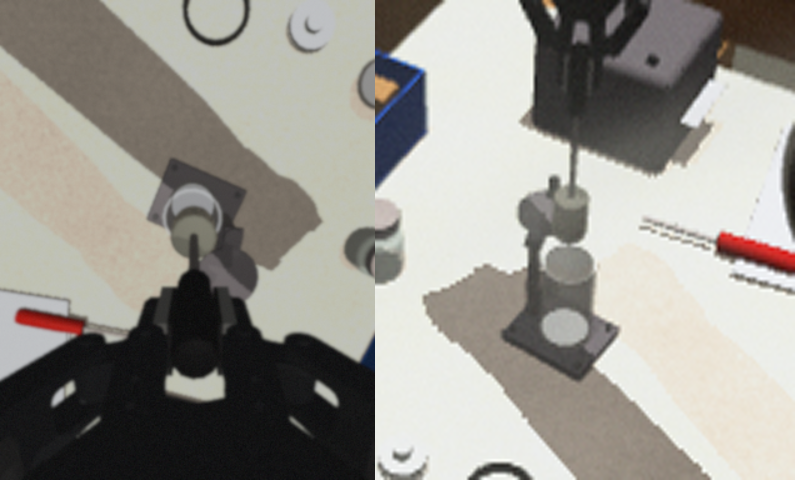

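The side view shows the head centred over the canister mouth, brush vertical: head at x≈571, rim centre at (569,265). The wrist view agrees (head 194, rim 193). Lowering it.

```bash
python3 -m creep '[[0.01,0,0,-0.025,0,0,0],[0.01,0,0,-0.045,0,0,0],[0.01,0,0,-0.065,0,0,0],[0.01,0,0,-0.085,0,0,0],[0.01,0,0,-0.105,0,0,0],[0.01,0,0,-0.12,0,0,0],[0.01,0,0,-0.12,0,0,0],[0.01,0,0,-0.12,0,0,0]]'
python3 -m creep '[[0.01,0,0,-0.002,0,0,0],[0.01,0,0,-0.004,0,0,0],[0.01,0,0,-0.004,0,0,0],[0.01,0,0,-0.004,0,0,0]]'
python3 -m creep '[[0.01,0,0,-0.002,0,0,0],[0.01,0,0,-0.002,0,0,0],[0.01,0,0,-0.002,0,0,0]]'
```

```text
time: 8.03
ee_pos: [0.5046, -0.2323, 0.1878]
orientation: [-1.848, -2.54, 0.0]
ft_force: [-0.9, 0.4, -0.0]
opening: 0.0168
time: 8.37
ee_pos: [0.5051, -0.2333, 0.1844]
orientation: [1.849, 2.539, 0.0]
ft_force: [-0.3, -0.3, -1.8]
opening: 0.0169
time: 8.62
ee_pos: [0.5048, -0.2333, 0.1817]
orientation: [-1.85, -2.539, -0.0]
ft_force: [0.2, -0.1, -0.5]
opening: 0.0166
```

```bash
for i in 1 2 3 4; do python3 -m creep '[[0.01,0,0,-0.0015,0,0,0],[0.01,0,0,-0.0015,0,0,0],[0.01,0,0,-0.0015,0,0,0]]' | egrep 'ee_pos|ft'; done
```

```text
ee_pos: [0.5051, -0.2335, 0.1816]
ft_force: [-0.7, -0.0, 7.3]
ee_pos: [0.5053, -0.2338, 0.1816]
ft_force: [-2.9, 1.0, 15.4]
ee_pos: [0.5056, -0.234, 0.1815]
ft_force: [-4.0, 0.5, 24.7]
ee_pos: [0.5059, -0.2342, 0.1815]
ft_force: [-5.1, 2.2, 32.3]
```

Floor contact at TCP z ≈ 0.1816 (tip at 17 mm). Strokes from here; each bottom is pressed lightly.

```bash

python3 -m creep '[[0.01,0,0,0.025,0,0,0],[0.01,0,0,0.05,0,0,0],[0.01,0,0,0.07,0,0,0],[0.01,0,0,0.084,0,0,0],[0.01,0,0,0.084,0,0,0],[0.01,0,0,0.084,0,0,0]]'| egrep 'ee_pos|ft'
python3 -m creep '[[0.01,0,0,-0.025,0,0,0],[0.01,0,0,-0.05,0,0,0],[0.01,0,0,-0.07,0,0,0],[0.01,0,0,-0.078,0,0,0],[0.01,0,0,-0.081,0,0,0],[0.01,0,0,-0.081,0,0,0],[0.01,0,0,-0.081,0,0,0]]'| egrep 'ee_pos|ft'
python3 -m creep '[[0.01,0,0,0.025,0,0,0],[0.01,0,0,0.05,0,0,0],[0.01,0,0,0.07,0,0,0],[0.01,0,0,0.081,0,0,0],[0.01,0,0,0.081,0,0,0],[0.01,0,0,0.081,0,0,0]]'| egrep 'ee_pos|ft'
python3 -m creep '[[0.01,0,0,-0.025,0,0,0],[0.01,0,0,-0.05,0,0,0],[0.01,0,0,-0.07,0,0,0],[0.01,0,0,-0.078,0,0,0],[0.01,0,0,-0.081,0,0,0],[0.01,0,0,-0.081,0,0,0],[0.01,0,0,-0.081,0,0,0]]'| egrep 'ee_pos|ft'
```

```text
ee_pos: [0.5052, -0.2335, 0.2599]
ft_force: [-0.1, 0.6, -1.1]
ee_pos: [0.504, -0.2335, 0.1799]
ft_force: [-5.5, -0.7, 14.0]
ee_pos: [0.5049, -0.2333, 0.2589]
ft_force: [-0.1, -0.1, -1.8]
ee_pos: [0.5042, -0.2332, 0.1792]
ft_force: [-2.7, 1.3, 10.5]
```

```bash

python3 -m creep '[[0.01,0,0,0.025,0,0,0],[0.01,0,0,0.05,0,0,0],[0.01,0,0,0.075,0,0,0],[0.01,0,0,0.1,0,0,0],[0.01,0,0,0.125,0,0,0],[0.01,0,0,0.132,0,0,0],[0.01,-0.003,0.03,0.132,0,0,0],[0.01,-0.006,0.07,0.132,0,0,0],[0.01,-0.009,0.11,0.132,0,0,0],[0.01,-0.012,0.15,0.132,0,0,0]]'| egrep 'ee_pos|ft'
python3 -m creep '[[0.01,-0.003,0.04,0,0,0,0],[0.01,-0.006,0.08,0,0,0,0],[0.01,-0.009,0.12,0,0,0,0],[0.01,-0.012,0.16,0,0,0,0],[0.01,-0.015,0.2,0,0,0,0],[0.01,-0.018,0.24,0,0,0,0],[0.01,-0.02,0.27,0,0,0,0],[0.01,-0.021,0.29,0,0,0,0],[0.01,-0.021,0.3,0,0,0,0],[0.01,-0.021,0.3,0,0,0,0]]'
python3 -m creep '[[0.01,0,0,0,0,0,0],[0.01,0,0,0,0,0,0]]'|grep ee
python3 - <<'E'
from h import *
s=sensors.sense();print(s["ee_pos"],s["ft_force"],s["opening"])
snap("wrist","w5");snap("side","s5")
for n in ("w5","s5"):print(proj(n,[s["ee_pos"],[.472,.2168,.08],[.472,.2168,.147]]))
a=cv2.imread("pics/w5_full.png");b=cv2.imread("pics/s5_full.png")[190:310,170:290]
cv2.imwrite("pics/v5.png",np.hstack([cv2.resize(a[100:300,160:360],(400,400),interpolation=cv2.INTER_CUBIC),cv2.resize(b,(400,400),interpolation=cv2.INTER_CUBIC)]))
E
```

```text
ee_pos: [0.4922, -0.082, 0.3089]
ft_force: [0.7, 0.7, -1.4]
time: 13.45
ee_pos: [0.4715, 0.2182, 0.309]
orientation: [-1.846, -2.54, 0.003]
ft_force: [0.4, -0.3, -1.1]
opening: 0.0168
ee_pos: [0.4719, 0.2157, 0.3103]
[0.47192945 0.21565762 0.31033776] [ 0.1942435   0.07139502 -1.18214926] 0.016994298745684415
[[252.1 246. ]
 [254.4 170.5]
 [254.2 181.3]]
[[225.5 198.4]
 [229.3 256. ]
 [228.3 240.9]]
```

View pics/v5.png

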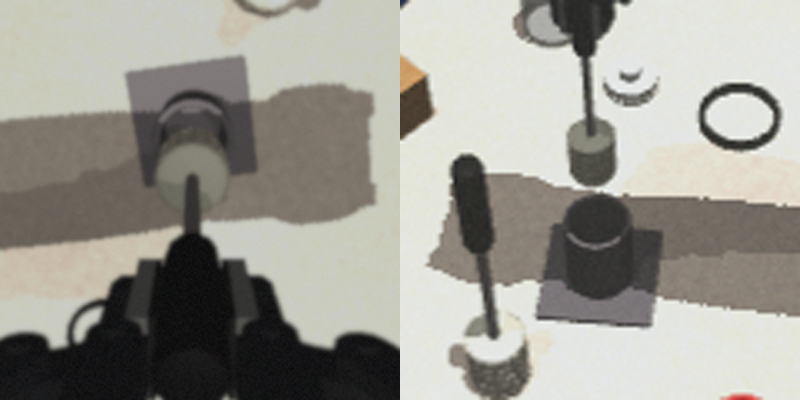

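The head is centred over the stand: side view tip (593,174), rim (598,222), both within 1 px of prediction; in the wrist view both sit at x≈193. Lowering.

```bash
python3 -m creep '[[0.01,0,0,-0.025,0,0,0],[0.01,0,0,-0.05,0,0,0],[0.01,0,0,-0.065,0,0,0],[0.01,0,0,-0.08,0,0,0],[0.01,0,0,-0.095,0,0,0],[0.01,0,0,-0.11,0,0,0],[0.01,0,0,-0.125,0,0,0],[0.01,0,0,-0.134,0,0,0],[0.01,0,0,-0.134,0,0,0],[0.01,0,0,-0.134,0,0,0]]'
for i in 1 2 3 4; do python3 -m creep '[[0.01,0,0,-0.0015,0,0,0],[0.01,0,0,-0.0015,0,0,0],[0.01,0,0,-0.0015,0,0,0]]' | egrep 'ee_pos|ft'; done
```

```text
time: 14.55
ee_pos: [0.4719, 0.2161, 0.177]
orientation: [-1.851, -2.538, 0.0]
ft_force: [0.3, 0.2, -1.5]
opening: 0.0167
ee_pos: [0.4722, 0.2168, 0.176]
ft_force: [0.4, 0.2, -1.2]
ee_pos: [0.4718, 0.2167, 0.1738]
ft_force: [0.1, 0.5, -1.9]
ee_pos: [0.4718, 0.2167, 0.1721]
ft_force: [0.6, 0.4, -0.7]
ee_pos: [0.4718, 0.2167, 0.1707]
ft_force: [-0.3, -0.4, -1.4]
```

```bash

for i in 1 2 3; do python3 -m creep '[[0.01,0,0,-0.0012,0,0,0],[0.01,0,0,-0.0012,0,0,0],[0.01,0,0,-0.0012,0,0,0]]' | egrep 'ee_pos|ft'; done
```

```text
ee_pos: [0.472, 0.2168, 0.1702]
ft_force: [-0.3, 0.4, 4.6]
ee_pos: [0.4723, 0.217, 0.1701]
ft_force: [-1.2, 0.3, 11.8]
ee_pos: [0.4725, 0.2171, 0.17]
ft_force: [-3.7, -0.5, 18.5]
```

Seated on the stand floor (contact at 0.170, as predicted). Release and rise.

```bash

python3 -m creep '[[0.01,0,0,0.0015,0,0,0],[0.02,0,0,0.0015,0,0,0],[0.025,0,0,0.0015,0,0,0],[0.035,0,0,0.0015,0,0,0],[0.045,0,0,0.0015,0,0,0],[0.045,0,0,0.0015,0,0,0],[0.045,0,0,0.0015,0,0,0]]'
python3 -m creep '[[0.045,0,0,0.02,0,0,0],[0.045,0,0,0.045,0,0,0],[0.045,0,0,0.075,0,0,0],[0.045,0,0,0.105,0,0,0],[0.03,0.01,-0.04,0.11,0,0,0],[0.03,0.02,-0.08,0.11,0,0,0],[0.03,0.03,-0.12,0.11,0,0,0],[0.03,0.04,-0.16,0.11,0,0,0],[0.03,0.05,-0.2,0.11,0,0,0],[0.03,0.06,-0.24,0.11,0,0,0]]'
python3 - <<'E'
from h import *
snap("side","s6");snap("top","t6")
a=cv2.imread("pics/s6_full.png")[190:310,170:290];b=cv2.imread("pics/t6_full.png")[160:230,300:380];
cv2.imwrite("pics/v6.png",np.hstack([cv2.resize(x,(400,400) if x is a else (400,350)) if x is a else cv2.copyMakeBorder(cv2.resize(x,(400,350),interpolation=cv2.INTER_CUBIC),0,50,0,0,0) for x in (a,b)]))
E
```

```text
time: 16.88
ee_pos: [0.4718, 0.2167, 0.1684]
orientation: [-1.85, -2.539, 0.001]
ft_force: [0.5, 0.4, 0.9]
opening: 0.0449
time: 17.72
ee_pos: [0.5319, -0.0253, 0.2788]
orientation: [1.849, 2.539, 0.0]
ft_force: [1.0, 0.3, 0.5]
opening: 0.0301
```

View pics/v6.png

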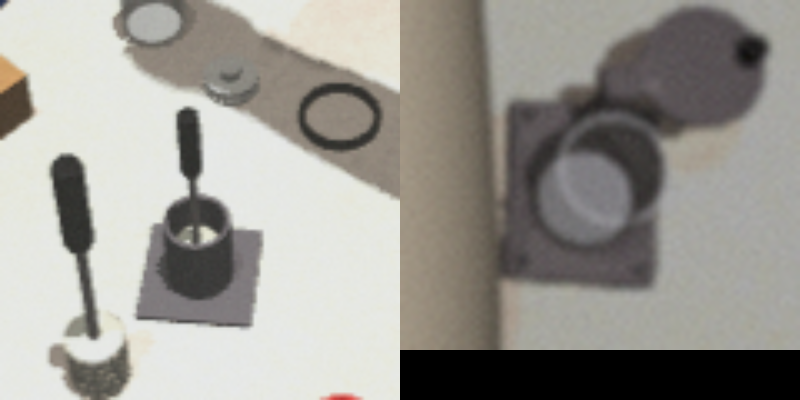

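The brush stands fully in its stand, alone, handle upright at (190,140). The knob is still at (750,50) in the top crop, i.e. ≈ (0.564,-0.310). Going back to it.

```bash

python3 -m creep '[[0.03,0.0325,-0.284,-0.05,0,0,-7],[0.03,0.0325,-0.284,-0.05,0,0,-7],[0.03,0.0325,-0.284,-0.05,0,0,-7],[0.03,0.0325,-0.284,-0.05,0,0,-7],[0.03,0.0325,-0.284,-0.05,0,0,-7],[0.03,0.0325,-0.284,-0.05,0,0,-7],[0.03,0.0325,-0.284,-0.05,0,0,-7],[0.03,0.0325,-0.284,-0.05,0,0,-7],[0.03,0.0325,-0.284,-0.05,0,0,-7]]'
python3 - <<'E'
from h import *
s=sensors.sense();print(s["ee_pos"])
snap("wrist","w7")
im=cv2.imread("pics/w7_full.png");print(proj("w7",[(.5645,-.31,.135),(.551,-.238,.113)]))
cv2.imwrite("pics/v7.png",cv2.resize(im[120:300,150:350],(600,540),interpolation=cv2.INTER_CUBIC))
E
```

```text
time: 18.57
ee_pos: [0.564, -0.3088, 0.2268]
orientation: [-2.003, -2.417, 0.001]
ft_force: [-0.8, 0.7, -0.0]
opening: 0.0299
[ 0.56395063 -0.30883231  0.22681858]
[[254.1 201.9]
 [254.2 119.6]]
```

View pics/v7.png

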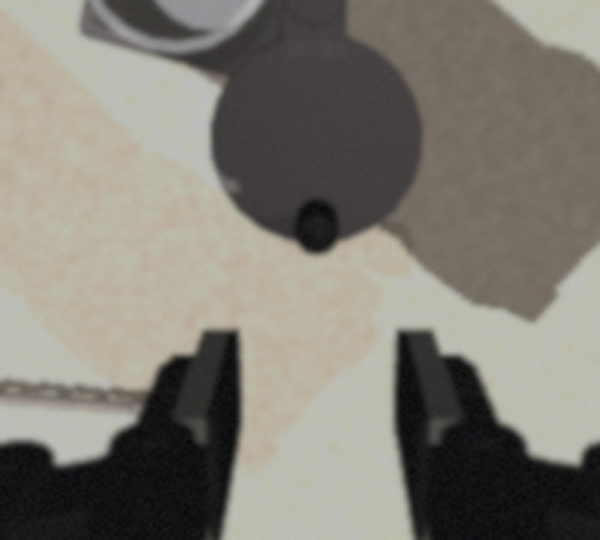

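```bash

python3 -m creep '[[0.03,0,0.002,-0.04,0,0,0],[0.03,0,0.002,-0.075,0,0,0],[0.03,0,0.002,-0.1,0,0,0],[0.03,0,0.002,-0.108,0,0,0],[0.03,0,0.002,-0.108,0,0,0],[0.03,0,0.002,-0.108,0,0,0]]'
python3 -m creep '[[0.03,-0.0087,-0.001,0,0,0,-7],[0.03,-0.0175,-0.0009,0,0,0,-14],[0.03,-0.0262,0.0002,0,0,0,-21],[0.03,-0.0347,0.0024,0,0,0,-28],[0.03,-0.0429,0.0056,0,0,0,-35],[0.03,-0.0507,0.0098,0,0,0,-42],[0.03,-0.0578,0.0149,0,0,0,-49],[0.03,-0.0643,0.0209,0,0,0,-56],[0.03,-0.07,0.0276,0,0,0,-63],[0.03,-0.0749,0.0349,0,0,0,-70]]'
python3 -m creep '[[0.03,-0.0039,0.0079,0,0,0,-7],[0.03,-0.0068,0.0162,0,0,0,-14],[0.03,-0.0087,0.0248,0,0,0,-21],[0.03,-0.0096,0.0335,0,0,0,-28],[0.03,-0.0096,0.0335,0,0,0,-28],[0.03,-0.0096,0.0335,0,0,0,-28]]'
```

```text
time: 19.12
ee_pos: [0.5649, -0.3046, 0.1225]
orientation: [1.999, 2.422, 0.001]
ft_force: [0.3, 0.5, 0.1]
opening: 0.0299
time: 19.95
ee_pos: [0.4903, -0.2708, 0.124]
orientation: [3.027, 0.825, 0.005]
ft_force: [0.6, -1.6, 0.1]
opening: 0.0299
time: 20.45
ee_pos: [0.4809, -0.237, 0.1231]
orientation: [3.139, 0.086, 0.005]
ft_force: [0.0, -0.0, 0.0]
opening: 0.03
```

```bash

python3 -m creep '[[0.03,-0.0002,0.003,0,0,0,-2],[0.03,-0.0003,0.006,0,0,0,-4],[0.03,-0.0003,0.009,0,0,0,-6],[0.03,-0.0003,0.009,0,0,0,-6]]'|egrep "ee_|ft"
for i in 1 2 3 4 5; do python3 -m creep '[[0.03,0,0.0015,0,0,0,0],[0.03,0,0.0015,0,0,0,0],[0.03,0,0.0015,0,0,0,0]]'|egrep "ee_|ft"; done
```

```text
ee_pos: [0.4802, -0.2282, 0.1219]
ft_force: [-0.8, 0.0, 0.3]
ee_pos: [0.4797, -0.2267, 0.121]
ft_force: [0.1, -0.5, 0.4]
ee_pos: [0.4795, -0.2249, 0.1207]
ft_force: [0.6, 0.4, -0.6]
ee_pos: [0.4795, -0.2234, 0.1207]
ft_force: [-0.9, -1.3, 0.1]
ee_pos: [0.4795, -0.223, 0.1207]
ft_force: [0.2, -8.5, -0.3]
ee_pos: [0.4796, -0.2227, 0.1207]
ft_force: [-0.7, -14.6, -1.3]
```

Hit the stop at y≈-0.223, as predicted. Ease off, rise away and check.

```bash

python3 -m creep '[[0.03,0,-0.003,0,0,0,0],[0.03,0,-0.0095,0,0,0,0],[0.03,0,-0.0095,0,0,0,0],[0.03,0,-0.0095,0.03,0,0,0],[0.03,0,-0.0095,0.07,0,0,0],[0.03,-0.01,-0.0095,0.11,0,0,0],[0.03,-0.04,-0.02,0.13,0,0,0],[0.03,-0.07,-0.05,0.13,0,0,0],[0.03,-0.1,-0.08,0.13,0,0,0],[0.03,-0.12,-0.11,0.13,0,0,0]]'
python3 -m creep '[[0.03,-0.04,-0.03,0,0,0,0],[0.03,-0.06,-0.06,0,0,0,0],[0.03,-0.06,-0.06,0,0,0,0],[0.03,-0.06,-0.06,0,0,0,0]]'
python3 - <<'E'
from h import *
snap("top","t8");snap("side","s8")
a=cv2.imread("pics/t8_full.png");b=cv2.imread("pics/s8_full.png")
c=lambda im,x0,y0,x1,y1,w,h:cv2.resize(im[y0:y1,x0:x1],(w,h),interpolation=cv2.INTER_CUBIC)
cv2.imwrite("pics/v8.png",np.vstack([np.hstack([c(a,300,160,380,230,400,350),c(b,260,135,340,205,400,350)]),np.hstack([c(a,80,90,440,300,400,233),c(b,100,80,460,290,400,233)])]))
E
```

```text
time: 22.87
ee_pos: [0.3579, -0.3307, 0.2518]
orientation: [3.14, -0.084, 0.002]
ft_force: [2.0, 0.5, -0.8]
opening: 0.0301
time: 23.2
ee_pos: [0.2981, -0.3916, 0.2504]
orientation: [-3.14, 0.092, 0.0]
ft_force: [0.6, 0.4, 0.0]
opening: 0.0301
```

View pics/v8.png

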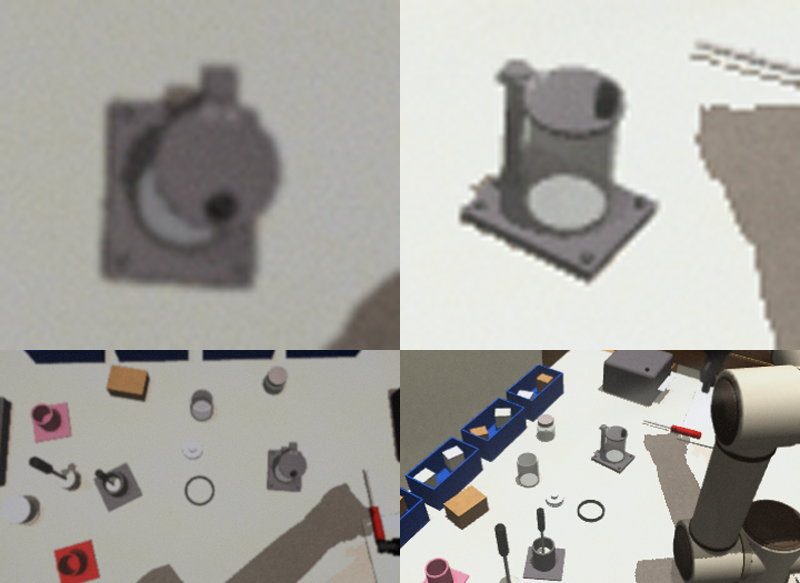

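```bash
python3 - <<'E'
from h import *
for n,u,v in(("t8",344,201.6),("s8",301.4,154.6)):
    k=at(n,u,v,.124);d=k[:2]-[.551,-.238];print(k,np.degrees(np.arctan2(d[1],d[0]))%360-174.5)
print(proj("t8",(.4794,-.2312,.124)),proj("s8",(.4794,-.2312,.124)))
robot.job_done()
E
```

```text
[ 0.4771 -0.2335  0.124 ] 2.015385136406735
[ 0.478  -0.2318  0.124 ] 0.6454333217633064
[[343.1 200.8]] [[300.9 154.6]]
the job is handed in; nothing more can be done
```

The job is done and handed in at about 23 s of the 72 s allowed.

- **Cover opened:** I swung it to about 105° (1.83 rad) using loosely caged fingers on the knob, and the pictures showed the mouth clear.
- **Scrub:** I made three strokes. Each went down until the wrist force showed contact with the floor (10–32 N) and came back up at least until the bristles spanned the rim.
- **Brush returned:** I lowered it until it touched the stand's floor (contact at TCP height 0.170 m, as predicted) before letting go. It stood upright in the stand afterwards.
- **Cover shut:** I pushed it until it hit its stop (about 15 N).

**Last checks:** The final top and side pictures put the cover 0.6–2° from shut, which is within measuring error. The other things looked to be where they started, and the arm was clear of everything. No check failed. The only disagreement was 3–5 mm in position between the wrist camera and the fixed cameras. The brush also slipped about 2 mm in the grip while scrubbing, with no effect on the result.

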